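# Clamp a phone housing with a cam-lever rod

## Robot

A 6-joint arm with a two-finger parallel gripper is mounted at the origin on the work surface. World frame = base frame: x ahead of the robot, y to its left, z up, the work surface at z = 0. Lengths are in m, angles in rad, forces in N, time in s.
With the tool pointing down it reaches from about 0.275 to 1 m from the base axis. Payload 8.4 kg.
Tool frame: the origin (TCP) lies at the very end of the fingers, on their centre line; the grasp point (between the pads) lies 19 mm behind it; z points along the fingers, y is the line along which they close (so a half turn about z gives the same grasp; the last joint's range is limited). The gripper opens to 85 mm and grips with 20 to 120 N. Pads are 22 mm wide; open, the fingers measure 114 mm over their backs; the gripper's body (76 mm by 85 mm) begins 54 mm behind the grasp point. The pads swing forward as they close: fully open they stand 13 mm farther back than shut.
Start: joints at [-1.241, 0.353, 1.633, -0, 1.155, -0.002], TCP at [0.204, -0.591, 0.231] pointing down, gripper open.
Joint ranges: [-2.63, 2.63], [-0.92, 2.1], [0.06, 2.66], [-1.3, 4.44], [0, 2.69], [-3.02, 3.02]. Speed limits (rad/s): [2.22, 2.22, 2.79, 3.14, 3.14, 3.14].

## Interface

Orientations are given as a unit quaternion [x, y, z, w].
In Python, from rig import env gives the robot as it stands.
- The arm moves only by the tool arm_command, never from a script. Its argument "motion" is text: rows parted by semicolons, each of 7 numbers parted by spaces: the turn, a rotation vector about the tool's x, y, z in degrees, then the shift along the tool's x, y, z in cm, then the finger opening in cm, from 0 to 8.54. In form: ax ay az tx ty tz hand; .... A call has 1 to 20 rows; each row shifts and turns the commanded pose from where the row before left it, along the tool's axes as they then stand; what a row does not reach is not made up. A row lasts 1/10 s, in which the tool goes at most 50 mm and 8.59 degrees, less where a joint would pass 70% of its speed; a pose out of reach is approached as far as the arm can. A call with a gripper value outside its range is refused whole. The fingers move at their own pace and stop on an object; the grip force is fixed at half the most. Time passes only in rows, so rows that do not move let the fingers close. It gives the time, the measured TCP pose, the force, the opening and the grip force at its end, in the units of the state.
- env.observe(): the state, without advancing time (a new reading comes with each control period).
- env.capture(name): name is "scene" or "top"; returns the picture (384x512x3 uint8, red, green, blue); there is no depth.
- env.get_calibration(name): a dict with "intrinsics" (3x3 intrinsics, pixels), "view" (4x4, takes a point from world to camera coordinates). Camera axes: x right, y down, z forward; pixel columns grow to the right and rows downward; lengths in m; the calibration is good to about 2 mm. A picture is of the moment at which its call begins. get_calibration takes no time and is no camera call.
- env.close_job(): hands the job in; it is judged then, once.
The state is a dict: "clock": time; "joint_positions": joint angles; "qd": joint speeds; "tau": joint torques, N m; "ee_pos": TCP position; "eef_rot": TCP orientation; "force": force on the tool from outside, world axes, zero at the start; "torque": the same for the moment, N m; "width": finger opening in m; "gripper_force": force on a finger pad.
Only numpy, scipy, OpenCV 4.12 (cv2) and the standard library are available. Lean on these libraries where they do the work, as an engineer would, in place of code of your own. Each camera call takes 0.05 s, during which the arm holds its last target. There are 200 camera calls.

## Task

Clamp the grey phone housing in its holder: push the steel rod by its upright handle until the sprung jaw at its front has gently pressed the housing square against the fence and the jaw's spring is about half pressed in, then, leaving the rod there, flip the cam lever over centre, fully down to its stop, so that the rod is locked. The magnifier hangs over the lever: reach in under it on a slant without touching it, and leave the tray and the tweezers alone.

Things in the scene. Friction and masses are not known exactly. Their poses are not given: they have to be found in the camera images.
- holder: Holder fixed on the bench: dark steel plate 170 (x) x 315 (y -150..+165) x 12 mm. Origin on the bench; y is the rod's sliding direction, toward the housing, x is level and points to the magnifier's stand, z up. At its +y end a bed, top 25.5 mm above the bench, x -60..60, y 57..165, on which the housing lies.
- bed (a point): Middle of the bed's top, holder y = 111 mm. The steel fence stands at the bed's +y end: 120 mm along x, 16 mm high over the bed, its face square to the holder's y, at y = 143 to 157 mm: screwed down elsewhere each time, its place not reported.
- phone: Grey phone housing, flat slab 150 (own x) x 72 (own y) x 9 mm, about 120 g. Origin: centre of its underside. Lies loose on the bed, long side about along the holder's x, up to 3 degrees askew, with a gap of 2 to 15 mm to the fence. Must end with its axes parallel to the holder's.
- jaw: Rubber jaw on the rod's front end, 46 (x) x 8 (y) x 13 mm, axes as the holder's. Origin in the plane of its front face (+y, which meets the housing), at bench height; face centre 33.5 mm above it. Sprung: presses back toward the rod up to 9 mm at 0.7 N per mm, no preload. Spring relaxed, its origin is 200 mm (holder y) ahead of the handle's axis; half pressed, 195.5 mm.
- handle (a point): Middle of the top of the rod's upright round handle, 92 mm above the bench: black grip 19 mm in diameter and 18 mm long on a 16 mm steel post, which goes down to the level rod (a 14 mm square steel bar, its top 37 mm above the bench). Push it along the holder's +y.
- rod (a joint): How far the rod has been slid toward the housing, m, 0 to 0.062. The handle stands at holder x = 0, y = -160 mm + this. Unlocked, the rod rubs in its guide with a steady 8 to 9 N and stays where it is left; the jaw's spring cannot push it back.
- lever_hinge (a point): Cam lever's axis, along the holder's y, at holder x = 0, y = -12.5 mm, 62 mm above the bench (it gives up to 4 mm upward as the cam tightens), between two cheeks (up to 76 mm high) on the aluminium clamp block (x -20..20, y -35..10, 52 mm high) through which the rod slides. Under the cam a small steel brake shoe sits on the rod.
- lever_tip (a point): Middle of the free end of the cam lever, 72 mm from its axis. The lever is a steel arm 16 mm wide and 7 mm thick with a black paddle at its end, 26 mm wide, 8 mm thick and 24 mm long.
- cam_lever (a joint): Lever angle, rad, 0 to 1.75. At 0 it stands up, leaning 0.2 rad to the holder's -x; growing values swing the tip to +x and down; at 1.75 it rests on its stop, level. Starts at 0 to 0.2, where it stays and the rod is free. Stiffest at 0.8 (about 3 to 4 N near the tip), over centre at 1.4, then snaps to the stop and stays, locking the rod. Let go between 0.35 and 1.35 it springs back.
- magnifier: Fixed magnifier: glass lens in an aluminium ring on a stand, axes as the holder's. Origin on the bench straight under the lens centre. Lens with ring: level disc 108 mm wide, 174 to 182 mm above the bench, over where the lever's tip comes down: no room for an upright tool there. The post (14 mm thick, 199 mm high, round foot 100 mm wide) stands 100 mm from the origin to +x. Do not touch.
- tray: Green plastic tray 140 x 190 x 28 mm, loose bystander, origin at the centre of its underside.
- tweezers: Stainless tweezers, 130 mm long along own x, 6 mm thick, loose bystander, origin under their middle.
Not all that is in view belongs to the job. There is more than one size of the phone; the one meant has the size given above.

How it is judged:
On the way, in this order (a step that is already met when the one before it is completed fails the run):
1. with the lever still up, the sprung jaw presses the housing against the fence (contact force between jaw and phone above 1.5 N and value of joint cam_lever below 0.6 rad), for 0.2 s.
2. the cam lever is flipped over centre (value of joint cam_lever above 1.6 rad), for 0.2 s.
At the end, for the whole second after the job is handed in: The cam lever is down past centre on its stop (above 1.6 rad), the sprung jaw presses the housing with 1.5 to 5.5 N (spring pressed in 2.1 to 7.9 mm of its 9 mm), and the housing lies flat and still on the bed, square to the holder within 0.03 rad (value of joint cam_lever above 1.6 rad and contact force between jaw and phone between 1.5 and 5.5 N and angle between the y axis of phone and the y axis of holder, either way round below 0.03 rad and angle between phone's own z axis and vertical below 0.05 rad and linear speed of phone below 0.01 m/s); the robot touches nothing.
It fails at once if the housing is squeezed with more than 15 N (contact force between jaw and phone above 15 N).
It fails at once if the robot pushes on the magnifier (contact force between any of the arm, the fingers and magnifier above 2 N).
It fails at once if the tray or the tweezers are moved more than 20 mm (distance of any of tray, tweezers from where it was at the start of the episode above 0.02 m).
It also fails if it takes over 61 s, if anything falls off the work surface, if the arm or the gripper's body presses on something with over 40 N, if the wrist force passes 120 N, or if a joint passes its speed limit or range.

## Working session

There is one attempt and no reset: what is moved stays moved. The work goes in short steps, Python scripts to look and compute and a tool call to move; the robot and the scene stay as the last step left them, time stands still between calls to the robot, and variables do not carry over. Pictures are saved under pics/ and viewed, at most 10 in all, crops included, and the job is handed in when it is done.

Besides the shell and the picture viewer there is one more tool, called after "Call:" in YAML: its name, and indented under it one key for each argument. arm_command: Moves the arm, as the interface text tells. Its arguments: {"type":"object","properties":{"motion":{"type":"string"}},"required":["motion"]}

```bash
mkdir -p pics; ls
python3 - <<'E'
from rig import env
import cv2,numpy as np
o=env.observe();print(o)
for n in("scene","top"):
    im=env.capture(n);np.save(f"pics/{n}0.npy",im)
    cv2.imwrite(f"pics/{n}0.png",cv2.resize(im[:,:,::-1],(800,600),interpolation=cv2.INTER_CUBIC))
    c=env.get_calibration(n);print(n,np.round(c["intrinsics"],2).tolist(),np.round(c["view"],4).tolist())
E
```

```text
pics
{'clock': 0.0, 'joint_positions': array([-1.24141101e+00,  3.53663810e-01,  1.63415271e+00,  1.99196391e-05,
        1.15517844e+00, -2.42329114e-03]), 'qd': array([-2.13016506e-04,  1.86821902e-04,  9.93937252e-04,  4.03910366e-05,
        7.40449992e-04, -5.35359768e-04]), 'tau': array([ 2.33097191e-03, -6.05244756e+01, -3.42066979e+01,  1.04087678e-04,
        9.26919834e-03, -9.97257018e-06]), 'ee_pos': array([ 0.20343255, -0.59045691,  0.23054395]), 'eef_rot': array([ 9.86269841e-01,  1.65140271e-01, -1.05127617e-04, -6.93286549e-04]), 'force': array([ 0.78234563, -1.169536  , -0.05465621]), 'torque': array([-0.00438251,  0.01503236, -0.01919724]), 'gripper_force': 0.0, 'width': 0.08568887909936954}
scene [[369.56, 0.0, 259.04], [0.0, 369.56, 189.75], [0.0, 0.0, 1.0]] [[0.8356, 0.5493, 0.0008, -0.4811], [0.3562, -0.5408, -0.762, -0.1316], [-0.4181, 0.6371, -0.6475, 1.2501], [0.0, 0.0, 0.0, 1.0]]
top [[403.68, 0.0, 257.97], [0.0, 403.68, 188.37], [0.0, 0.0, 1.0]] [[0.0268, -0.9996, 0.0018, -0.0141], [-0.9901, -0.0268, -0.1376, 0.6064], [0.1376, 0.0019, -0.9905, 1.1088], [0.0, 0.0, 0.0, 1.0]]
```

View pics/scene0.png

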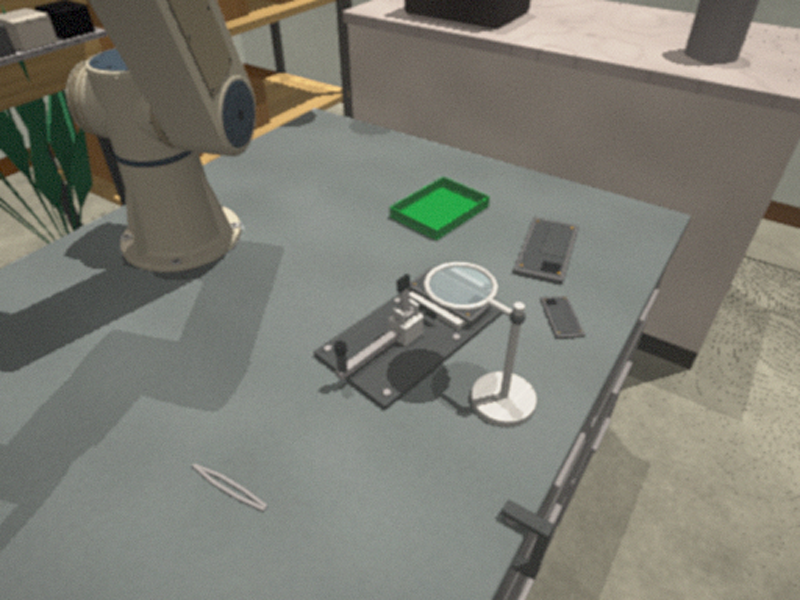

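View pics/top0.png

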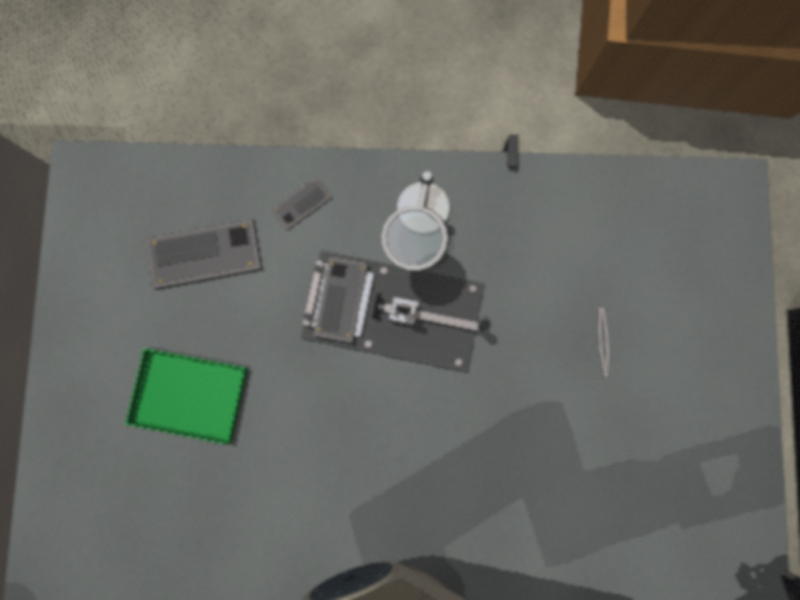

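Top view: the holder plate corners are at about (322,250), (485,283), (468,371) and (303,340). The handle is at (487,326), the clamp block at (404,310), the lens at (415,238) and the tray at (187,396). Candidate housings are (342,300) on the bed, a larger one at (205,253) and a smaller one at (303,204). The one on the bed fits the description. Next is a close crop of it.

Run:
```python
import cv2,numpy as np
t=np.load("pics/top0.npy");s=np.load("pics/scene0.npy")
a=cv2.resize(t[150:250,185:325,::-1],None,fx=5.7,fy=5.7,interpolation=cv2.INTER_CUBIC)
cv2.imwrite("pics/ctop.png",a)
a=cv2.resize(s[155:265,195:345,::-1],None,fx=5.3,fy=5.3,interpolation=cv2.INTER_CUBIC)
cv2.imwrite("pics/csc.png",a)
```

```text
(no output)
```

View pics/ctop.png

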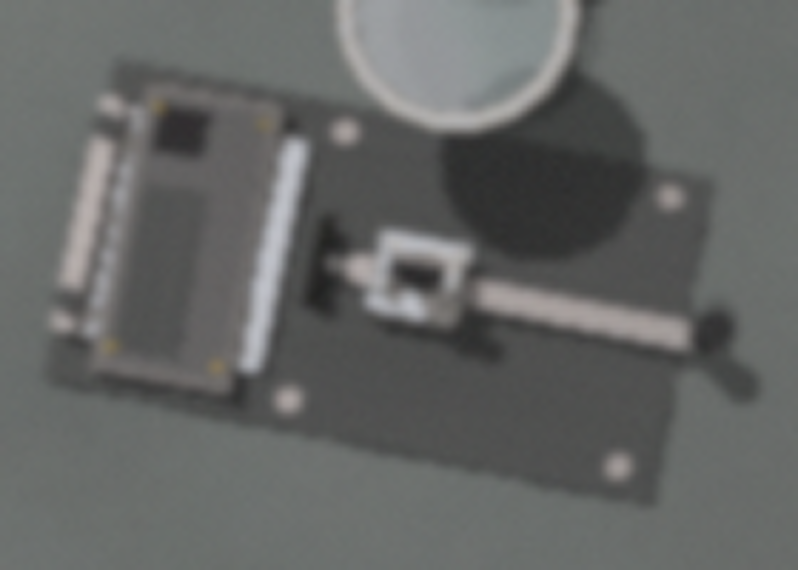

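View pics/csc.png

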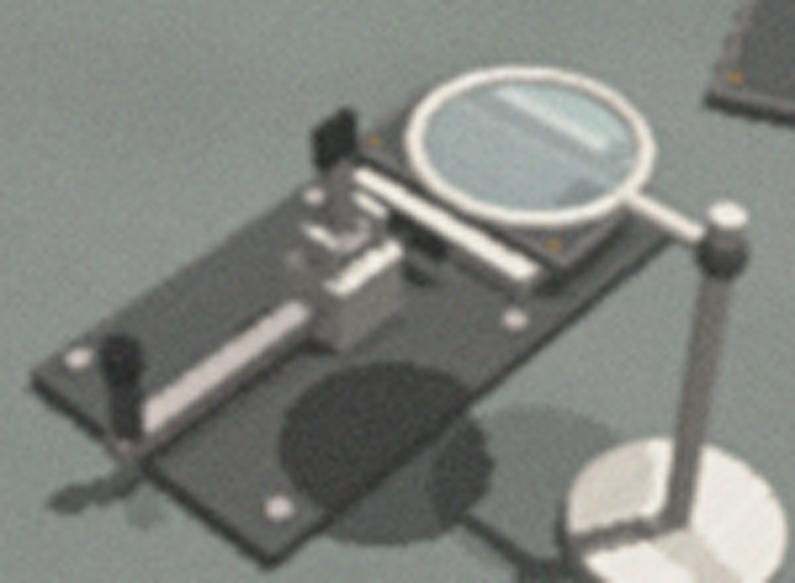

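The crops confirm the choice: the grey housing lies on the bed between the fence (left, crop (85,215)) and the jaw (black, (322,265)). In the top crop the handle top is at (714,328). In the scene crop the lever paddle is at (335,140), the handle top at (122,348) and the post foot at (678,525).

```bash
cat > h.py <<'E'
import numpy as np
from rig import env
from scipy.spatial.transform import Rotation as R
C={n:env.get_calibration(n) for n in("scene","top")}
def ray(n,p):
    c=C[n];V=np.array(c["view"]);d=V[:3,:3].T@np.linalg.solve(c["intrinsics"],[p[0],p[1],1.]);o=-V[:3,:3].T@V[:3,3];return o,d
def onz(n,p,z):
    o,d=ray(n,p);return o+d*(z-o[2])/d[2]
def tri(a,b):
    o1,d1=ray("top",a);o2,d2=ray("scene",b)
    s=np.linalg.lstsq(np.c_[d1,-d2],o2-o1,rcond=None)[0]
    p,q=o1+d1*s[0],o2+d2*s[1];return (p+q)/2,np.linalg.norm(p-q)
T=lambda u,v:(185+(u+.5)/5.7-.5,150+(v+.5)/5.7-.5)
S=lambda u,v:(195+(u+.5)/5.3-.5,155+(v+.5)/5.3-.5)
def fit(P,Q): # Q=world xy, P=holder xy
    p0,q0=P.mean(0),Q.mean(0);a=P-p0;b=Q-q0
    th=np.arctan2((a[:,0]*b[:,1]-a[:,1]*b[:,0]).sum(),(a*b).sum())
    M=np.array([[np.cos(th),-np.sin(th)],[np.sin(th),np.cos(th)]]);return th,M,q0-M@p0
E
cat > m.py <<'E'
from h import *
P=np.array([[.085,.165],[.085,-.15],[-.085,-.15],[-.085,.165]])
Q=np.array([onz("top",T(*c),.012)[:2] for c in((118,62),(712,180),(655,503),(47,382))])
th,M,t=fit(P,Q);print("th",th,"o",t,"res mm",np.round((P@M.T+t-Q)*1e3,1).tolist())
Lh=lambda w:np.round(((np.array(w)[:2]-t)@M)*1e3,1)
print("handle top",onz("top",T(714,328),.092),Lh(onz("top",T(714,328),.092)))
print("handle tri",*tri(T(714,328),S(122,348)))
for c in((118,62),(47,382)): pass
for n,c,z in(("phone",(148,85),.0345),("phone",(283,105),.0345),("phone",(232,390),.0345),("phone",(92,368),.0345),
  ("fence",(90,140),.0415),("fence",(115,140),.0415),("fence",(60,287),.0415),("fence",(82,287),.0415),
  ("bed-y",(308,140),.0255),("bed-y",(263,370),.0255),("jaw",(312,265),.040),("lens",(458,10),.178),("lensedge",(458,130),.178)):
    print(n,c,Lh(onz("top",T(*c),z)))
print("foot",Lh(onz("scene",S(678,525),.008)))
print("scene handle",Lh(onz("scene",S(122,348),.092)),"paddle top",Lh(onz("scene",S(335,115),.133)))
for c in((38,375),(270,555)):print("sc corner",Lh(onz("scene",S(*c),.012)))
E
python3 m.py
```

```text
th -0.16952795177040997 o [0.5785809  0.01240799] res mm [[0.5, 0.7], [0.9, -1.5], [-0.9, -0.0], [-0.5, 0.8]]
handle top [ 0.55215633 -0.13976714  0.092     ] [  -0.4 -154.5]
handle tri [ 0.55180601 -0.14038212  0.09057366] 0.00130086594841472
phone (148, 85) [ 71.9 142.9]
phone (283, 105) [75.2 73.7]
phone (232, 390) [-71.1  69.3]
phone (92, 368) [-74. 140.]
fence (90, 140) [ 37.5 164.5]
fence (115, 140) [ 40.  152.2]
fence (60, 287) [-38.  163.2]
fence (82, 287) [-35.8 152.5]
bed-y (308, 140) [61.5 58.3]
bed-y (263, 370) [-57.8  56.9]
jaw (312, 265) [-2.5 42.4]
lens (458, 10) [107.4  -7.6]
lensedge (458, 130) [ 54.1 -18.1]
foot [205.3  -6.8]
scene handle [ 1.000e-01 -1.565e+02] paddle top [-9.4 -8.1]
sc corner [ -79.8 -147.7]
sc corner [  82.9 -149.5]
```

Call:
arm_command:
  motion: "0 0 7.2 0 0 0 8.5;0 0 7.2 0 0 0 8.5;0 0 7.2 0 0 0 8.5;0 0 7.1 0 0 0 8.5;0 0 0 0 0 0 8.5"

```text
clock: 0.6
ee_pos: [0.2035, -0.5907, 0.2309]
eef_rot: [0.996, -0.085, -0.0, -0.0]
force: [-1.0, 0.2, -0.3]
width: 0.0848
gripper_force: 0.0
```

```bash
cat >> h.py <<'E'
th=-.1695;M=np.array([[np.cos(th),-np.sin(th)],[np.sin(th),np.cos(th)]]);t=np.array([.5786,.0124])
def H(x,y,z): return np.r_[M@[x/1e3,y/1e3]+t,z/1e3]   # holder mm -> world m
def st():
    o=env.observe();Rm=R.from_quat(o["eef_rot"]).as_matrix();p=o["ee_pos"]
    hp=np.r_[(p[:2]-t)@M,p[2]]*1e3
    H3=np.eye(3);H3[:2,:2]=M;print("t%.2f"%o["clock"],"tcp holder mm",hp.round(1),"toolaxes in holder\n",(H3.T@Rm).round(3),"\nF holder",(H3.T@o["force"]).round(2),"w",o["width"].round(4),"q",o["joint_positions"].round(2))
    return p,Rm
def go(x,y,z):
    p,Rm=st();print("delta cm tool",(Rm.T@(H(x,y,z)-p)*100).round(2))
E
python3 -c "
from h import *
go(0,-155,140);go(0,-155,65)"
```

```text
Traceback (most recent call last):
  File "h.py", line 27, in go
    p,Rm=st();print("delta cm tool",(Rm.T@(H(x,y,z)-p)*100).round(2))
         ~~^^
  File "h.py", line 24, in st
    H3=np.eye(3);H3[:2,:2]=M;print("t%.2f"%o["clock"],"tcp holder mm",hp.round(1),"toolaxes in holder\n",(H3.T@Rm).round(3),"\nF holder",(H3.T@o["force"]).round(2),"w",o["width"].round(4),"q",o["joint_positions"].round(2))
                                                                                                                                                                        ^^^^^^^^^^^^^^^^
AttributeError: 'float' object has no attribute 'round'
```

```bash
sed -i 's/o\["width"\].round(4)/round(o["width"],4)/' h.py; python3 -c "
from h import *
go(0,-155,140);go(0,-155,65)"
```

```text
t0.60 tcp holder mm [-268.  -657.7  230.9] toolaxes in holder
 [[ 1.    -0.001 -0.   ]
 [-0.001 -1.     0.001]
 [-0.    -0.001 -1.   ]] 
F holder [-0.97  0.03 -0.29] w 0.0848 q [-1.24  0.35  1.63  0.    1.16  0.5 ]
delta cm tool [ 26.73 -50.3    9.12]
t0.60 tcp holder mm [-268.  -657.7  230.9] toolaxes in holder
 [[ 1.    -0.001 -0.   ]
 [-0.001 -1.     0.001]
 [-0.    -0.001 -1.   ]] 
F holder [-0.97  0.03 -0.29] w 0.0848 q [-1.24  0.35  1.63  0.    1.16  0.5 ]
delta cm tool [ 26.73 -50.3   16.62]
```

Call:
arm_command:
  motion: "0 0 0 1.9 -3.6 0 8.5;0 0 0 1.9 -3.6 0 8.5;0 0 0 1.9 -3.6 0 8.5;0 0 0 1.9 -3.6 0 8.5;0 0 0 1.9 -3.6 0 8.5;0 0 0 1.9 -3.6 0 8.5;0 0 0 1.9 -3.6 0 8.5;0 0 0 1.9 -3.6 0 8.5;0 0 0 1.9 -3.6 0 8.5;0 0 0 1.9 -3.6 0 8.5;0 0 0 1.9 -3.6 0 8.5;0 0 0 1.9 -3.6 0 8.5;0 0 0 1.9 -3.6 0 8.5;0 0 0 1.9 -3.6 0 8.5;0 0 0 0 0 3 8.5;0 0 0 0 0 3 8.5;0 0 0 0 0 3 8.5;0 0 0 0 0 0 8.5;0 0 0 0 0 0 8.5"

```text
clock: 2.5
ee_pos: [0.5505, -0.1389, 0.1414]
eef_rot: [0.997, -0.083, -0.001, -0.0]
force: [0.7, 0.3, 0.7]
width: 0.0853
gripper_force: 0.0
```

```bash
python3 -c "
from h import *
go(0,-155,65)"
```

```text
t2.50 tcp holder mm [  -2.2 -153.8  141.4] toolaxes in holder
 [[ 1.     0.002 -0.001]
 [ 0.002 -1.     0.   ]
 [-0.001 -0.    -1.   ]] 
F holder [0.68 0.39 0.74] w 0.0853 q [-0.25  0.37  1.84 -0.    0.94  1.49]
delta cm tool [0.23 0.12 7.64]
```

Call:
arm_command:
  motion: "0 0 0 0.2 0 1.9 8.5;0 0 0 0 0 1.9 8.5;0 0 0 0 0 1.9 8.5;0 0 0 0 0 1.8 8.5;0 0 0 0 0 0 8.5;0 0 0 0 0 0 5;0 0 0 0 0 0 3;0 0 0 0 0 0 1.5;0 0 0 0 0 0 1.5;0 0 0 0 0 0 1.5;0 0 0 0 0 0 1.5;0 0 0 0 0 0 1.5"

```text
clock: 3.7
ee_pos: [0.553, -0.1395, 0.0672]
eef_rot: [0.996, -0.084, 0.0, 0.0]
force: [-2.2, -1.4, 7.9]
width: 0.0168
gripper_force: 58.3
```

Run:
```python
from h import *
import cv2
go(0,-115,65)
im=env.capture("scene");cv2.imwrite("pics/sc1.png",cv2.resize(im[110:265,180:350,::-1],None,fx=3.8,fy=3.8,interpolation=cv2.INTER_CUBIC))
```

```text
t3.70 tcp holder mm [   0.4 -154.1   67.2] toolaxes in holder
 [[ 1.     0.001  0.001]
 [ 0.001 -1.    -0.   ]
 [ 0.001  0.    -1.   ]] 
F holder [-1.91 -1.78  7.88] w 0.0168 q [-0.25  0.48  1.88 -0.    0.79  1.49]
delta cm tool [-0.04 -3.91  0.22]
```

View pics/sc1.png

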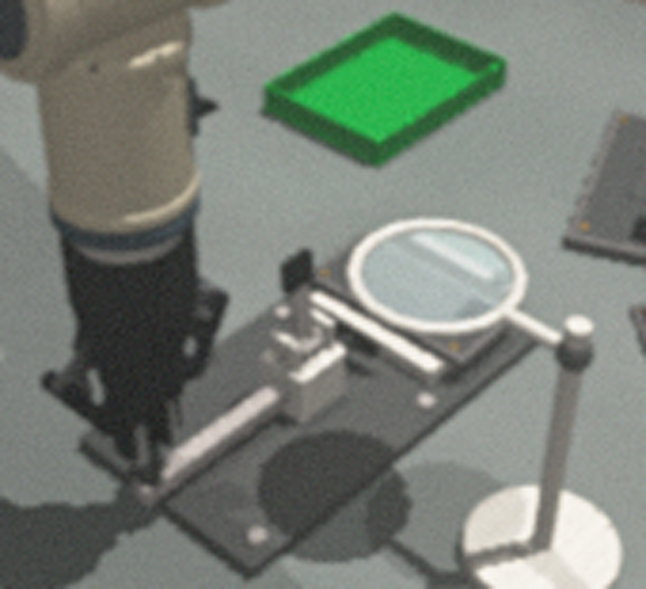

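The fingers have closed on the handle, and the magnifier and lever are clear. Now I slide the rod and watch the force.

Call:
arm_command:
  motion: "0 0 0 0 -0.2 0 1.5;0 0 0 0 -0.2 0 1.5;0 0 0 0 -0.2 0 1.5;0 0 0 0 -0.2 0 1.5;0 0 0 0 -0.2 0 1.5;0 0 0 0 -0.2 0 1.5;0 0 0 0 -0.2 0 1.5;0 0 0 0 -0.2 0 1.5;0 0 0 0 -0.2 0 1.5;0 0 0 0 -0.2 0 1.5"

```text
clock: 4.75
ee_pos: [0.5562, -0.1211, 0.0672]
eef_rot: [0.996, -0.084, 0.001, 0.001]
force: [-3.0, -8.5, 7.4]
width: 0.0169
gripper_force: 58.3
```

```bash
python3 -c "
from h import *
st()"
```

```text
t4.75 tcp holder mm [   0.5 -135.4   67.2] toolaxes in holder
 [[ 1.     0.001  0.001]
 [ 0.001 -1.    -0.002]
 [ 0.001  0.002 -1.   ]] 
F holder [-1.57 -8.86  7.44] w 0.0169 q [-0.22  0.47  1.88 -0.    0.79  1.53]
```

Call:
arm_command:
  motion: "0 0 0 0 -0.2 0 1.5;0 0 0 0 -0.2 0 1.5;0 0 0 0 -0.2 0 1.5"

```text
clock: 5.05
ee_pos: [0.5573, -0.1151, 0.0672]
eef_rot: [0.996, -0.084, 0.001, 0.001]
force: [-3.0, -8.9, 7.0]
width: 0.017
gripper_force: 58.3
```

```bash
python3 -c "
from h import *
st()"
```

```text
t5.05 tcp holder mm [   0.5 -129.3   67.2] toolaxes in holder
 [[ 1.     0.001  0.001]
 [ 0.001 -1.    -0.002]
 [ 0.001  0.002 -1.   ]] 
F holder [-1.45 -9.24  6.96] w 0.017 q [-0.21  0.47  1.88 -0.    0.79  1.54]
```

Call:
arm_command:
  motion: "0 0 0 0 -0.1 0 1.5;0 0 0 0 -0.1 0 1.5;0 0 0 0 -0.1 0 1.5;0 0 0 0 -0.1 0 1.5"

```text
clock: 5.45
ee_pos: [0.558, -0.1113, 0.0672]
eef_rot: [0.996, -0.084, 0.001, 0.001]
force: [-3.1, -10.1, 6.5]
width: 0.017
gripper_force: 58.3
```

```bash
python3 -c "
from h import *
st()"
```

```text
t5.45 tcp holder mm [   0.5 -125.4   67.2] toolaxes in holder
 [[ 1.     0.001  0.001]
 [ 0.001 -1.    -0.002]
 [ 0.001  0.002 -1.   ]] 
F holder [ -1.36 -10.43   6.53] w 0.017 q [-0.2   0.47  1.88 -0.    0.79  1.54]
```

Call:
arm_command:
  motion: "0 0 0 0 -0.1 0 1.5;0 0 0 0 -0.1 0 1.5;0 0 0 0 -0.1 0 1.5"

```text
clock: 5.75
ee_pos: [0.5585, -0.1084, 0.0672]
eef_rot: [0.996, -0.084, 0.001, 0.001]
force: [-3.1, -10.1, 7.3]
width: 0.0169
gripper_force: 58.3
```

Call:
arm_command:
  motion: "0 0 0 0 -0.1 0 1.5;0 0 0 0 -0.1 0 1.5"

```text
clock: 5.95
ee_pos: [0.5588, -0.1064, 0.0672]
eef_rot: [0.996, -0.084, 0.001, 0.001]
force: [-2.5, -10.4, 6.6]
width: 0.0172
gripper_force: 58.3
```

Call:
arm_command:
  motion: "0 0 0 0 -0.1 0 1.5"

```text
clock: 6.05
ee_pos: [0.559, -0.1054, 0.0672]
eef_rot: [0.996, -0.084, 0.001, 0.001]
force: [-2.8, -10.1, 7.3]
width: 0.017
gripper_force: 58.3
```

Call:
arm_command:
  motion: "0 0 0 0 -0.1 0 1.5"

```text
clock: 6.15
ee_pos: [0.5592, -0.1044, 0.0672]
eef_rot: [0.996, -0.084, 0.001, 0.001]
force: [-2.4, -10.7, 6.1]
width: 0.0169
gripper_force: 58.3
```

Call:
arm_command:
  motion: "0 0 0 0 -0.1 0 1.5"

```text
clock: 6.25
ee_pos: [0.5593, -0.1035, 0.0672]
eef_rot: [0.996, -0.084, 0.001, 0.001]
force: [-3.1, -11.0, 7.1]
width: 0.0169
gripper_force: 58.4
```

```bash
python3 -c "
from h import *
st()"
```

```text
t6.25 tcp holder mm [   0.6 -117.5   67.2] toolaxes in holder
 [[ 1.     0.001  0.001]
 [ 0.001 -1.    -0.002]
 [ 0.001  0.002 -1.   ]] 
F holder [ -1.17 -11.34   7.06] w 0.0169 q [-0.18  0.47  1.88 -0.    0.79  1.56]
```

Call:
arm_command:
  motion: "0 0 0 0 -0.1 0 1.5"

```text
clock: 6.35
ee_pos: [0.5595, -0.1026, 0.0672]
eef_rot: [0.996, -0.084, 0.001, 0.001]
force: [-3.1, -11.4, 6.2]
width: 0.0168
gripper_force: 58.4
```

Call:
arm_command:
  motion: "0 0 0 0 -0.1 0 1.5"

```text
clock: 6.45
ee_pos: [0.5597, -0.1017, 0.0672]
eef_rot: [0.996, -0.084, 0.001, 0.001]
force: [-3.0, -12.4, 6.7]
width: 0.0168
gripper_force: 58.4
```

Call:
arm_command:
  motion: "0 0 0 0 -0.05 0 1.5"

```text
clock: 6.55
ee_pos: [0.5597, -0.1012, 0.0672]
eef_rot: [0.996, -0.084, 0.001, 0.001]
force: [-2.4, -11.4, 6.5]
width: 0.0169
gripper_force: 58.4
```

Run:
```python
from h import *
import cv2
st()
im=np.mean([env.capture("top").astype(float) for _ in range(6)],0).astype(np.uint8)
np.save("pics/top2.npy",im)
cv2.imwrite("pics/top2.png",cv2.resize(im[150:250,185:325,::-1],None,fx=5.7,fy=5.7,interpolation=cv2.INTER_CUBIC))
```

```text
t6.55 tcp holder mm [   0.6 -115.2   67.2] toolaxes in holder
 [[ 1.     0.001  0.001]
 [ 0.001 -1.    -0.003]
 [ 0.001  0.003 -1.   ]] 
F holder [ -0.42 -11.64   6.46] w 0.0169 q [-0.18  0.47  1.88 -0.    0.79  1.56]
```

View pics/top2.png

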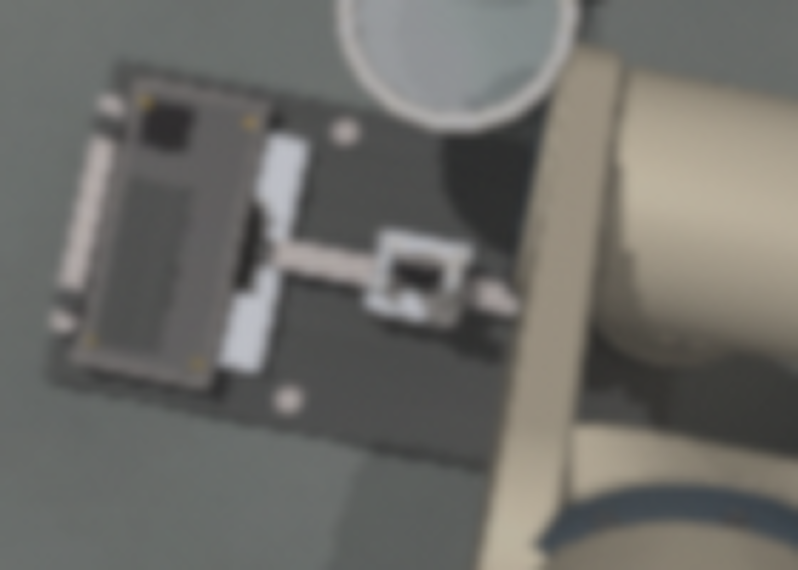

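The housing now lies against the fence, with its rear edge from (270,100) to (212,388), and the jaw touches it at (248,245). Next I measure the rear edge and fit the force slope.

Run:
```python
from h import *
import cv2
Lh=lambda w:np.round(((np.array(w)[:2]-t)@M)*1e3,1)
for c in((132,78),(270,100),(212,388),(75,362)):print(Lh(onz("top",T(*c),.0345)))
for c in((138,80),(277,103)):pass
# brightness profile along holder y at several x, z=34.5
V=np.array(C["top"]["view"]);K=np.array(C["top"]["intrinsics"])
im=np.load("pics/top2.npy").astype(np.float32).mean(2);im0=np.load("pics/top0.npy").astype(np.float32).mean(2)
def prof(im,xs,ys,z):
    out=[]
    for y in ys:
        w=np.array([H(x,y,z) for x in xs]);c=(V[:3,:3]@w.T+V[:3,3:]);p=(K@c)/c[2]
        out.append(cv2.remap(im,p[0].astype(np.float32)[:,None],p[1].astype(np.float32)[:,None],cv2.INTER_LINEAR).mean())
    return np.array(out)
ys=np.arange(66,90,1.)
for nm,xs in(("x+",np.arange(35,58,2.)),("x-",np.arange(-58,-35,2.))):
    print(nm,"rear 66..",prof(im,xs,ys,34.5).astype(int))
    print(nm,"before",prof(im0,xs,ys,34.5).astype(int))
y2=np.arange(136,172,1.)
for nm,xs in(("x+",np.arange(20,34,2.)),("x-",np.arange(-34,-20,2.))):
    print(nm,"fence z41.5 136..",prof(im,xs,y2,41.5).astype(int), prof(im0,xs,y2,41.5).astype(int))
```

```text
[ 73.9 151.6]
[76.4 80.6]
[-72.1  79.2]
[-72.7 149. ]
x+ rear 66.. [188 188 188 188 188 187 184 181 175 168 158 148 136 126 117 109 105 102
 101 100  99  98  97  96]
x+ before [174 166 156 144 133 123 115 109 106 104 104 103 102 101 100  99  98  97
  97  97  97  97  97  96]
x- rear 66.. [187 188 187 187 186 186 184 181 177 171 163 153 142 131 121 113 108 105
 103 102 102 101 100  98]
x- before [166 156 145 134 124 116 111 108 107 106 105 104 103 102 101 101 100  99
  99  99  99  99  99  98]
x+ fence z41.5 136.. [ 90  90  91  92  93  94  96  98 100 101 102 104 106 109 115 123 133 142
 151 158 164 167 168 167 164 159 152 145 136 128 120 114 110 107 106 105] [107 112 116 121 126 131 135 137 137 134 129 123 119 118 121 127 136 146
 155 163 169 172 173 172 169 164 157 149 141 132 124 118 114 111 109 108]
x- fence z41.5 136.. [ 80  81  82  84  86  89  92  94  96  97  98  98  98 101 106 114 123 133
 143 151 157 161 163 163 161 157 152 145 137 129 122 115 111 107 105 105] [110 116 122 128 134 139 142 142 140 135 128 120 115 112 113 119 128 138
 147 156 162 166 168 168 166 162 156 149 141 133 125 119 115 111 109 108]
```

The force rise (about 3 N), the rear edge (about 79 to 80 mm against a relaxed jaw at 84.8 mm) and the fence estimate all put the spring about half pressed in, and the housing is square to about 0.006 rad. I'll release the handle, lift, and then reorient the tool on a diagonal slant well clear of the magnifier.

Call:
arm_command:
  motion: "0 0 0 0 0 0 1.5;0 0 0 0 0 0 3;0 0 0 0 0 0 5;0 0 0 0 0 0 5;0 0 0 0 0 0 5;0 0 0 0 0 -1 5;0 0 0 0 0 -2.5 5;0 0 0 0 0 -3 5;0 0 0 0 0 -3 5;0 0 0 0 0 -3 5;0 0 0 0 0 -3 5;0 0 0 0 0 -3 4;0 0 0 -4 0 0 2;0 0 0 -4 0 0 0;0 0 0 -4 0 0 0;0 0 0 0 0 0 0"

```text
clock: 8.45
ee_pos: [0.4364, -0.0782, 0.2514]
eef_rot: [0.996, -0.084, -0.001, -0.0]
force: [0.2, -0.4, 0.2]
width: -0.0001
gripper_force: 0.0
```

Call:
arm_command:
  motion: "0 0 -7.5 0 0 0 0;0 0 -7.5 0 0 0 0;0 0 -7.5 0 0 0 0;0 0 -7.5 0 0 0 0;0 0 -7.5 0 0 0 0;0 0 -7.5 0 0 0 0;0 7.5 0 0 0 0 0;0 7.5 0 0 0 0 0;0 7.5 0 0 0 0 0;0 7.5 0 0 0 0 0;0 7.5 0 0 0 0 0;0 7.5 0 0 0 0 0;0 0 0 0 0 0 0;0 0 0 0 0 0 0"

```text
clock: 9.85
ee_pos: [0.4404, -0.0791, 0.2504]
eef_rot: [0.887, 0.281, 0.349, -0.114]
force: [0.8, -0.6, -0.2]
width: 0.0
gripper_force: 0.0
```

Run:
```python
from h import *
import cv2
st()
f=np.mean([env.capture("top").astype(float) for _ in range(4)],0).astype(np.uint8)
g=env.capture("scene")
np.save("pics/top3.npy",f);np.save("pics/sc3.npy",g)
a=cv2.resize(f[130:260,180:330,::-1],(400,347),interpolation=cv2.INTER_CUBIC);b=cv2.resize(g[90:255,155:345,::-1],(400,347),interpolation=cv2.INTER_CUBIC)
cv2.imwrite("pics/both3.png",np.hstack([a,b]))
```

```text
t9.85 tcp holder mm [-120.7 -113.5  250.4] toolaxes in holder
 [[ 0.519  0.707  0.48 ]
 [ 0.513 -0.707  0.487]
 [ 0.683 -0.007 -0.73 ]] 
F holder [ 0.87 -0.51 -0.2 ] w 0.0 q [-0.72 -0.02  2.29  0.97  0.94 -0.38]
```

View pics/both3.png

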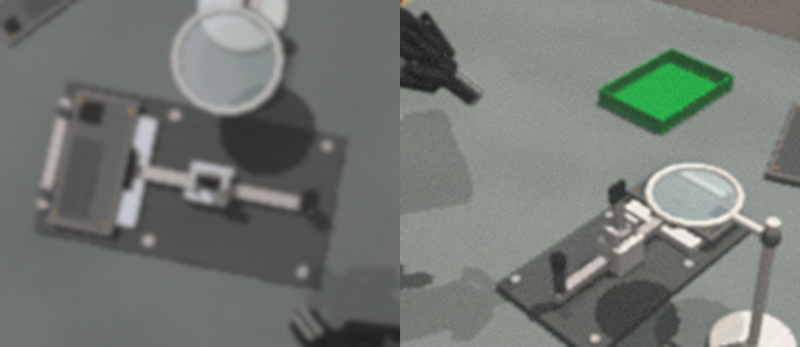

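The handle has stayed put (top half, (311,198)), the jaw touches the housing, and the lever still stands up (right half, (617,190)). The tool has taken its slant clear of everything. Next I plan the sweep that pushes the paddle.

Run:
```python
from h import *
Lh=lambda w:np.round(((np.array(w)[:2]-t)@M)*1e3,1)
print("handle",Lh(onz("top",(180+311.5/2.667-.5,130+198.5/2.667-.5),.092)),"paddle",Lh(onz("scene",(155+217.5/2.105-.5,90+190/2.105-.5),.125)))
p,Rm=st();H3=np.eye(3);H3[:2,:2]=M;Rh=H3.T@Rm
cur=np.r_[(p[:2]-t)@M,p[2]]*1e3
u,v=Rh[:,0],Rh[:,1]
wp=[(-90,-8,200),(-45,-8,113)]
for a in [-.2,0,.2,.4,.6,.8,1.0,1.2,1.35,1.5]:
    c,s=np.cos(a),np.sin(a);n=np.array([c,0,-s])
    k=11*np.sign(u@n)*u+12*np.sign(v@n)*v if a<.6 or a<1.3 else 11*np.sign(u@n)*u
    if a>.5: k=11*np.sign(u@n)*u   # edge contact, centre
    sup=11*abs(u@n)+12*abs(v@n)
    r=np.array([s,0,c]);q=np.array([0,0,62.])+r*(58-k@r)-n*(4+sup)
    q[1]=-8; wp.append(q)
for w in wp:
    w=np.array(w,float);print(w.round(0),"d cm",(Rh.T@(w-cur)/10).round(2));cur=w
```

```text
handle [   1.  -116.9] paddle [ -6.7 -11. ]
t10.10 tcp holder mm [-120.3 -111.9  251.1] toolaxes in holder
 [[ 0.514  0.711  0.48 ]
 [ 0.516 -0.703  0.489]
 [ 0.685 -0.003 -0.729]] 
F holder [ 0.79 -0.06  0.1 ] w 0.0003 q [-0.71 -0.02  2.29  0.97  0.94 -0.39]
[-90.  -8. 200.] d cm [ 3.42 -5.14 10.26]
[-45.  -8. 113.] d cm [-3.65  3.23  8.5 ]
[-30.  -8. 111.] d cm [0.62 1.09 0.92]
[-18.  -8. 113.] d cm [0.72 0.81 0.41]
[ -7.  -8. 112.] d cm [0.57 0.82 0.58]
[  5.  -8. 109.] d cm [0.4  0.8  0.74]
[ 18.  -8. 109.] d cm [0.62 0.94 0.7 ]
[ 40.  -8. 117.] d cm [1.73 1.59 0.45]
[ 50.  -8. 108.] d cm [-0.13  0.68  1.11]
[57. -8. 97.] d cm [-0.37  0.53  1.15]
[61. -8. 88.] d cm [-0.43  0.27  0.85]
[63. -8. 78.] d cm [-0.55  0.16  0.82]
```

Run:
```python
from h import *
import cv2
Lh=lambda w:np.round(((np.array(w)[:2]-t)@M)*1e3,1)
V=np.array(C["top"]["view"]);K=np.array(C["top"]["intrinsics"])
def patch(im,cy,z,s=.5):  # rectified holder plane patch at height z
    xs=np.arange(-25,25,s);ys=np.arange(cy-30,cy+30,s);X,Y=np.meshgrid(xs,ys)
    w=np.array([H(x,y,z) for x,y in zip(X.ravel(),Y.ravel())]);c=V[:3,:3]@w.T+V[:3,3:];p=(K@c)/c[2]
    return cv2.remap(im,p[0].reshape(X.shape).astype(np.float32),p[1].reshape(X.shape).astype(np.float32),cv2.INTER_LINEAR),xs,ys
for f,cy in(("top0",-155),("top3",-115)):
    im=np.load(f"pics/{f}.npy").astype(np.float32).mean(2)
    P,xs,ys=patch(im,cy,92)
    print(f,P.min().round(),"col x=0 (y,val):",[(int(y),int(P[i,50-8:50+8].mean())) for i,y in enumerate(ys) if i%4==0])
```

```text
top0 49.0 col x=0 (y,val): [(-185, 106), (-183, 106), (-181, 107), (-179, 107), (-177, 106), (-175, 107), (-173, 107), (-171, 106), (-169, 103), (-167, 97), (-165, 87), (-163, 73), (-161, 61), (-159, 55), (-157, 52), (-155, 52), (-153, 53), (-151, 54), (-149, 59), (-147, 67), (-145, 81), (-143, 96), (-141, 110), (-139, 120), (-137, 125), (-135, 128), (-133, 128), (-131, 127), (-129, 126), (-127, 125)]
top3 47.0 col x=0 (y,val): [(-145, 98), (-143, 90), (-141, 82), (-139, 79), (-137, 79), (-135, 80), (-133, 80), (-131, 79), (-129, 77), (-127, 73), (-125, 66), (-123, 57), (-121, 51), (-119, 49), (-117, 49), (-115, 49), (-113, 51), (-111, 55), (-109, 66), (-107, 83), (-105, 102), (-103, 117), (-101, 125), (-99, 129), (-97, 132), (-95, 133), (-93, 132), (-91, 132), (-89, 130), (-87, 130)]
```

Call:
arm_command:
  motion: "0 0 0 0.85 -1.28 2.56 0;0 0 0 0.85 -1.28 2.56 0;0 0 0 0.85 -1.28 2.56 0;0 0 0 0.85 -1.28 2.56 0;0 0 0 -0.9 0.8 2.1 0;0 0 0 -0.9 0.8 2.1 0;0 0 0 -0.9 0.8 2.1 0;0 0 0 -0.9 0.8 2.1 0;0 0 0 0 0 0 0;0 0 0 0 0 0 0"

```text
clock: 11.1
ee_pos: [0.5317, 0.0123, 0.1136]
eef_rot: [0.886, 0.283, 0.35, -0.115]
force: [0.4, -0.2, -0.2]
width: -0.0
gripper_force: 0.0
```

Run:
```python
from h import *
import cv2
go(-30,-8,111)
g=env.capture("scene");f=env.capture("top")
a=cv2.resize(f[150:250,200:310,::-1],(400,364),interpolation=cv2.INTER_CUBIC);b=cv2.resize(g[130:240,200:320,::-1],(400,364),interpolation=cv2.INTER_CUBIC)
cv2.imwrite("pics/both4.png",np.hstack([a,b]))
```

```text
t11.10 tcp holder mm [-46.2  -8.  113.6] toolaxes in holder
 [[ 0.515  0.71   0.479]
 [ 0.515 -0.704  0.49 ]
 [ 0.685 -0.006 -0.728]] 
F holder [ 0.41 -0.13 -0.24] w -0.0 q [-0.36  0.34  2.33  1.58  0.61 -0.83]
delta cm tool [0.66 1.15 0.97]
```

View pics/both4.png

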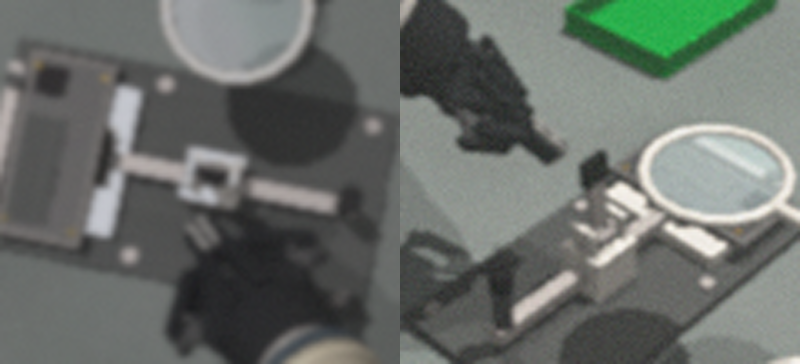

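The fingertips, (203,235) in the top half and (548,148) in the scene half, sit just in front of the paddle at (595,168), at matching height. I start pushing.

Call:
arm_command:
  motion: "0 0 0 0.33 0.55 0.5 0;0 0 0 0.33 0.55 0.5 0;0 0 0 0.36 0.4 0.2 0;0 0 0 0.36 0.4 0.2 0;0 0 0 0.28 0.41 0.29 0;0 0 0 0.28 0.41 0.29 0"

```text
clock: 11.8
ee_pos: [0.5706, 0.0053, 0.1123]
eef_rot: [0.886, 0.282, 0.351, -0.114]
force: [-1.5, 0.2, 1.7]
width: -0.0003
gripper_force: 0.8
```

Call:
arm_command:
  motion: "0 0 0 0.2 0.4 0.37 0;0 0 0 0.2 0.4 0.37 0;0 0 0 0.4 0.5 0.33 0;0 0 0 0.4 0.5 0.33 0"

```text
clock: 12.2
ee_pos: [0.595, 0.0016, 0.1093]
eef_rot: [0.886, 0.283, 0.35, -0.115]
force: [-3.9, 1.4, -0.5]
width: -0.0003
gripper_force: 2.0
```

```bash
python3 -c "
from h import *
go(38,-8,114)"
```

```text
t12.20 tcp holder mm [ 18.   -7.9 109.3] toolaxes in holder
 [[ 0.516  0.71   0.479]
 [ 0.515 -0.704  0.489]
 [ 0.684 -0.006 -0.729]] 
F holder [-4.1   0.76 -0.53] w -0.0003 q [-0.33  0.41  2.2   1.52  0.59 -0.73]
delta cm tool [1.35 1.43 0.61]
```

Call:
arm_command:
  motion: "0 0 0 0.44 0.48 0.2 0;0 0 0 0.44 0.48 0.2 0;0 0 0 0.44 0.48 0.2 0;0 0 0 0.1 0.42 0.5 0;0 0 0 0.1 0.42 0.5 0"

```text
clock: 12.7
ee_pos: [0.6276, -0.0047, 0.1091]
eef_rot: [0.885, 0.282, 0.351, -0.114]
force: [-3.1, 0.9, 0.6]
width: 0.0
gripper_force: 1.1
```

```bash
python3 -c "
from h import *
go(57,-8,97);go(61,-8,88)"
```

```text
t12.70 tcp holder mm [ 51.2  -8.6 109.1] toolaxes in holder
 [[ 0.515  0.709  0.482]
 [ 0.514 -0.705  0.488]
 [ 0.686 -0.004 -0.728]] 
F holder [-3.24  0.39  0.56] w 0.0 q [-0.32  0.44  2.13  1.48  0.59 -0.67]
delta cm tool [-0.5   0.37  1.19]
t12.70 tcp holder mm [ 51.2  -8.6 109.1] toolaxes in holder
 [[ 0.515  0.709  0.482]
 [ 0.514 -0.705  0.488]
 [ 0.686 -0.004 -0.728]] 
F holder [-3.24  0.39  0.56] w 0.0 q [-0.32  0.44  2.13  1.48  0.59 -0.67]
delta cm tool [-0.91  0.66  2.03]
```

Call:
arm_command:
  motion: "0 0 0 -0.25 0.19 0.6 0;0 0 0 -0.25 0.19 0.6 0;0 0 0 -0.2 0.15 0.42 0;0 0 0 -0.2 0.15 0.42 0"

```text
clock: 13.1
ee_pos: [0.6367, -0.0057, 0.0871]
eef_rot: [0.886, 0.282, 0.35, -0.114]
force: [-0.3, 0.4, 0.3]
width: 0.0001
gripper_force: 0.0
```

Call:
arm_command:
  motion: "0 0 0 -0.27 0.08 0.41 0;0 0 0 -0.27 0.08 0.41 0"

```text
clock: 13.3
ee_pos: [0.6389, -0.0059, 0.0776]
eef_rot: [0.886, 0.282, 0.35, -0.114]
force: [0.1, -0.2, -0.5]
width: -0.0001
gripper_force: 0.0
```

Run:
```python
from h import *
import cv2
st()
g=env.capture("scene")
cv2.imwrite("pics/sc5.png",cv2.resize(g[130:250,200:340,::-1],(700,600),interpolation=cv2.INTER_CUBIC))
```

```text
t13.30 tcp holder mm [62.5 -7.9 77.6] toolaxes in holder
 [[ 0.516  0.709  0.481]
 [ 0.514 -0.705  0.489]
 [ 0.685 -0.005 -0.728]] 
F holder [ 0.15 -0.15 -0.46] w -0.0001 q [-0.31  0.52  2.12  1.57  0.58 -0.78]
```

View pics/sc5.png

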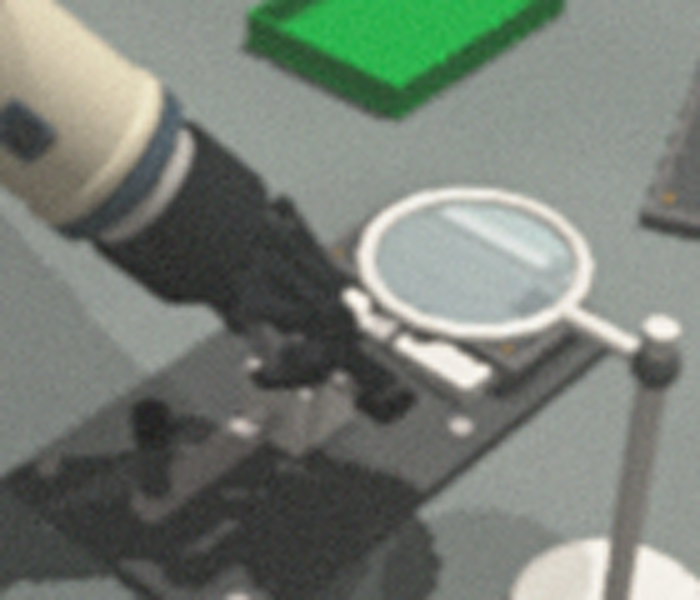

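The force has dropped to zero and the lever no longer stands up, so it appears to have snapped down. The lens is clear of the gripper. I back out along the tool axis and check.

Call:
arm_command:
  motion: "0 0 0 0 0 -1 0;0 0 0 0 0 -2.5 0;0 0 0 0 0 -4 0;0 0 0 0 0 -4 0;0 0 0 0 0 -4 0;0 0 0 0 0 -4 0;0 0 0 0 0 -4 0;0 0 0 0 0 0 0;0 0 0 0 0 0 0"

```text
clock: 14.25
ee_pos: [0.5079, -0.1008, 0.2502]
eef_rot: [0.886, 0.282, 0.351, -0.113]
force: [-0.1, -0.1, -0.2]
width: -0.0001
gripper_force: 0.0
```

Run:
```python
from h import *
import cv2
st()
g=env.capture("scene");f=np.mean([env.capture("top").astype(float) for _ in range(4)],0).astype(np.uint8);np.save("pics/top6.npy",f)
a=cv2.resize(f[150:250,190:300,::-1],(400,364),interpolation=cv2.INTER_CUBIC);b=cv2.resize(g[150:260,200:320,::-1],(400,364),interpolation=cv2.INTER_CUBIC)
cv2.imwrite("pics/both6.png",np.hstack([a,b]))
```

```text
t14.25 tcp holder mm [ -50.6 -123.5  250.2] toolaxes in holder
 [[ 0.515  0.708  0.483]
 [ 0.515 -0.706  0.487]
 [ 0.686 -0.002 -0.728]] 
F holder [-0.07 -0.1  -0.17] w -0.0001 q [-0.65  0.09  2.17  0.99  0.9  -0.35]
```

View pics/both6.png

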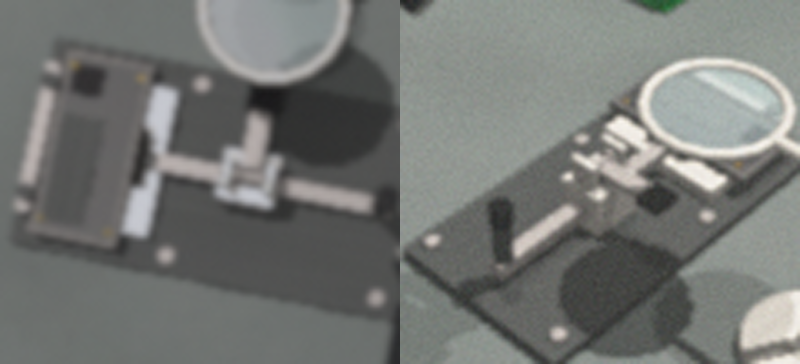

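The lever lies level with its paddle at (265,97) in the top half and (657,200) in the scene half. The jaw rests on the square housing and the arm is clear. As a last check I confirm the handle has not shifted, then hand in.

Run:
```python
from h import *
import cv2
V=np.array(C["top"]["view"]);K=np.array(C["top"]["intrinsics"])
def edge(f,ys,xs,z,lv):
    im=np.load(f"pics/{f}.npy").astype(np.float32).mean(2);o=[]
    for y in ys:
        w=np.array([H(x,y,z) for x in xs]);c=V[:3,:3]@w.T+V[:3,3:];p=((K@c)/c[2]).astype(np.float32)
        o.append(cv2.remap(im,p[0][:,None],p[1][:,None],cv2.INTER_LINEAR).mean())
    o=np.array(o)-lv;i=np.where(o[:-1]*o[1:]<0)[0];return ys[i[-1]] if len(i) else None
for f in("top3","top6"):
    h=edge(f,np.arange(-116,-96,.2),np.arange(-4,4,.5),92,90)
    a=edge(f,np.arange(66,90,.2),np.arange(35,58,2.),34.5,145);b=edge(f,np.arange(66,90,.2),np.arange(-58,-35,2.),34.5,145)
    print(f,h,a,b)
    last=h
if last is not None and abs(last+106.3)<1.5: print(env.close_job())
```

```text
top3 -106.39999999999986 77.80000000000017 78.20000000000017
top6 -106.39999999999986 77.80000000000017 78.20000000000017
the job is handed in; nothing more can be done
None
```

The housing is clamped square against the fence with the jaw's spring about half pressed in, the lever flipped down past centre and the arm backed out clear; I handed the job in at about 14.5 s, but the hand-in call returned no verdict.

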